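Return the dry support post to its matching well

TASK

One brass support post stands on the blue pad, ready to be put away: slide the red-knobbed bolt of the storage block fully back, slide the blue shutter that it was blocking fully open, and then stand that post in the well that matches its diameter, all the way down. Leave the shutter and bolt open, and leave the other two posts standing on their board, and everything else on the table, where they are.

Things in the scene. Friction and masses are not known exactly. Their poses are not given: they have to be found in the camera images.
- block: white storage block fixed to the table, 160 mm (its x) x 340 mm (its y) x 70 mm high; origin at the centre of its underside; its x axis points away from the robot, turned by up to 0.25 rad. Four wells in a row along its y, 35 mm to the -x side of its centre line, at y = -120, -60, 0 and +60 mm, for posts of 18, 24, 30 and 36 mm in that order. At the start they are covered by the blue shutter.
- well18 (a point): centre of the mouth of the round well for the 18 mm post, flush with the block's top (70 mm above the table); bore 20.5 mm, 50 mm deep, so a seated post stands 70 mm out of it with its centre 10 mm above this point. Axes as the block's.
- well24 (a point): centre of the mouth of the round well for the 24 mm post, flush with the block's top (70 mm above the table); bore 26.5 mm, 50 mm deep, so a seated post stands 70 mm out of it with its centre 10 mm above this point. Axes as the block's.
- well30 (a point): centre of the mouth of the round well for the 30 mm post, flush with the block's top (70 mm above the table); bore 32.5 mm, 50 mm deep, so a seated post stands 70 mm out of it with its centre 10 mm above this point. Axes as the block's.
- well36 (a point): centre of the mouth of the round well for the 36 mm post, flush with the block's top (70 mm above the table); bore 38.5 mm, 50 mm deep, so a seated post stands 70 mm out of it with its centre 10 mm above this point. Axes as the block's. No 36 mm post is about.
- shutter (a joint): travel of the blue shutter along the block's +x: 0 closed, 0.062 m fully open (wells quite free from 0.05). It moves with about 2.5 N of friction, stays where it is left and cannot pass 0.005 until the bolt is drawn back past 0.026 m. Plate 70 x 240 x 6 mm, just above the block's top.
- shutter_handle (a point): grip point of the shutter's upright aluminium handle: a bar 60 mm along the block's y, 12 mm thick along its x, its top 38 mm above the shutter plate (14 mm above this point). This point is 101 mm above the table, 24 mm above the plate. Axes as the block's.
- bolt (a joint): travel of the bolt along the block's +y: 0 shut (up to 0.006 at the start), 0.040 m fully back. About 2 N of friction, stays where it is left.
- bolt_knob (a point): grip point of the bolt's upright red knob: a cylinder of 16 mm diameter whose top is 13 mm above this point. This point is 103 mm above the table, 24 mm above the bolt's flat steel plate. Axes as the block's.
- pad_top (a point): centre of the top of the blue pad, 90 x 90 mm, fixed, 8 mm thick. The post to put away (any of the three, different each time) stands within 10 mm of its centre.
- board_top (a point): centre of the top of the wooden drying board, 220 (x) x 100 (y) x 8 mm, fixed; the two other posts stand on it about 55 mm to either side of its centre along its x, and stay there.
- post18_mid (a point): centre (60 mm above the foot) of the upright loose brass post of 18 mm diameter, 120 mm long, plain cylinder with a thin black top and a 3 x 4 mm bevelled foot, 100 g (may vary by 20 %). z along the post.
- post24_mid (a point): centre (60 mm above the foot) of the upright loose brass post of 24 mm diameter, 120 mm long, plain cylinder with a thin black top and a 3 x 4 mm bevelled foot, 160 g (may vary by 20 %). z along the post.
- post30_mid (a point): centre (60 mm above the foot) of the upright loose brass post of 30 mm diameter, 120 mm long, plain cylinder with a thin black top and a 3 x 4 mm bevelled foot, 240 g (may vary by 20 %). z along the post.
- post18: the same 18 mm post, origin at the centre of its foot
- post24: the same 24 mm post, origin at the centre of its foot
- post30: the same 30 mm post, origin at the centre of its foot
- brush_mid (a point): a brush lying on the table left of the block, a bystander
- jar_mid (a point): middle of a round lidded amber jar, 64 mm wide, 85 mm tall, a bystander
- weight_mid (a point): middle of a knobbed steel weight, 60 mm wide, 55 mm tall, a bystander
- foam_mid (a point): middle of a pale foam block 80 x 60 x 40 mm, a bystander
Things that resemble listed ones, but are neither listed nor needed, are in the scene too. Leave any turquoise look-alike of the post18 alone.

How it is judged (in metres and radians):
On the way, in this order (a step that is already met when the one before it is completed fails the run):
1. the bolt is drawn back while the shutter is still closed (value of joint bolt above 0.032 m and value of joint shutter below 0.012 m), for 0.1 s.
2. the shutter is open (value of joint shutter above 0.05 m), for 0.1 s.
3. the post from the pad is down in its matching well (((horizontal distance between post18_mid and well18 below 0.006 m and z of post18_mid in the frame of well18 below 0.015 m and angle between post18_mid's own z axis and vertical below 0.1 rad and distance of each of post24_mid, post30_mid from where it was at the start of the episode below 0.02 m and angle between each of post24_mid, post30_mid's own z axis and vertical below 0.2 rad and horizontal distance between each of post24_mid, post30_mid and pad_top above 0.06 m) or (horizontal distance between post24_mid and well24 below 0.006 m and z of post24_mid in the frame of well24 below 0.015 m and angle between post24_mid's own z axis and vertical below 0.1 rad and distance of each of post18_mid, post30_mid from where it was at the start of the episode below 0.02 m and angle between each of post18_mid, post30_mid's own z axis and vertical below 0.2 rad and horizontal distance between each of post18_mid, post30_mid and pad_top above 0.06 m) or (horizontal distance between post30_mid and well30 below 0.006 m and z of post30_mid in the frame of well30 below 0.015 m and angle between post30_mid's own z axis and vertical below 0.1 rad and distance of each of post18_mid, post24_mid from where it was at the start of the episode below 0.02 m and angle between each of post18_mid, post24_mid's own z axis and vertical below 0.2 rad and horizontal distance between each of post18_mid, post24_mid and pad_top above 0.06 m))), for 0.2 s.
At the end, for the whole second after the job is handed in: The post from the pad stands upright (0.1 rad) and at rest in the well of its own diameter, within 6 mm of its axis and 5 mm of the bottom; shutter open at least 50 mm, bolt drawn at least 32 mm; the other two posts stand within 20 mm of where they were (((horizontal distance between post18_mid and well18 below 0.006 m and z of post18_mid in the frame of well18 below 0.015 m and angle between post18_mid's own z axis and vertical below 0.1 rad and distance of each of post24_mid, post30_mid from where it was at the start of the episode below 0.02 m and angle between each of post24_mid, post30_mid's own z axis and vertical below 0.2 rad and horizontal distance between each of post24_mid, post30_mid and pad_top above 0.06 m) or (horizontal distance between post24_mid and well24 below 0.006 m and z of post24_mid in the frame of well24 below 0.015 m and angle between post24_mid's own z axis and vertical below 0.1 rad and distance of each of post18_mid, post30_mid from where it was at the start of the episode below 0.02 m and angle between each of post18_mid, post30_mid's own z axis and vertical below 0.2 rad and horizontal distance between each of post18_mid, post30_mid and pad_top above 0.06 m) or (horizontal distance between post30_mid and well30 below 0.006 m and z of post30_mid in the frame of well30 below 0.015 m and angle between post30_mid's own z axis and vertical below 0.1 rad and distance of each of post18_mid, post24_mid from where it was at the start of the episode below 0.02 m and angle between each of post18_mid, post24_mid's own z axis and vertical below 0.2 rad and horizontal distance between each of post18_mid, post24_mid and pad_top above 0.06 m)) and value of joint bolt above 0.032 m and value of joint shutter above 0.05 m and linear speed of each of post18, post24, post30 below 0.02 m/s); the robot touches nothing.
It fails at once if a brush, jar, weight or foam block is pushed more than 30 mm (distance of any of brush_mid, jar_mid, weight_mid, foam_mid from where it was at the start of the episode above 0.03 m).
It fails at once if one of the posts falls over (angle between any of post18_mid, post24_mid, post30_mid's own z axis and vertical above 0.7 rad).
It also fails if it takes over 58 s, if anything falls off the work surface, if the arm or the gripper's body presses on something with over 40 N, if the wrist force passes 120 N, or if a joint passes its speed limit or range.

ROBOT

A 6-joint arm with a two-finger parallel gripper is mounted at the origin on the work surface. World frame = base frame: x ahead of the robot, y to its left, z up, the work surface at z = 0. Lengths are in mm, angles in degrees, forces in N, time in s.
With the tool pointing down it reaches from about 275 to 1000 mm from the base axis. Payload 8.4 kg.
Tool frame: the origin (TCP) lies midway between the tips of the shut fingers; the grasp point (between the pads) lies 19 mm behind it; z points along the fingers, x is the direction in which the jaws open and shut, and the axes are right-handed (so a half turn about z gives the same grasp; the last joint's range is limited). The gripper opens to 85 mm and grips with 20 to 120 N. Pads are 22 mm wide; open, the fingers measure 114 mm over their backs; the gripper's body (76 mm by 85 mm) begins 54 mm behind the grasp point. The pads swing forward as they close: fully open they stand 13 mm farther back than shut.
Start: joints at [66.096, 20.225, 93.587, -0, 66.188, -0.138], TCP at [251.878, 572.001, 198.181] pointing down, gripper open.
Joint ranges: [-150.9, 150.9], [-52.94, 120.26], [3.33, 152.33], [-74.26, 254.26], [0, 154.13], [-172.89, 172.89]. Speed limits (degrees/s): [127.2, 127.2, 159.86, 180, 180, 180].

INTERFACE

Orientations are given as a 3x3 rotation matrix whose columns are the frame's x, y, z axes.
In Python, from cell import state, get_image, camera_model, sign_off gives the robot as it stands.
- The arm moves only by the tool step_arm, never from a script. Its argument "commands" is a list of rows, each a list of 7 numbers: the turn, a rotation vector about the tool's x, y, z in rad, then the shift along the tool's x, y, z in mm, then the gripper's target within -1 to 1 (fully open at 1, half-way at 0, shut at -1). In form: [[wx, wy, wz, tx, ty, tz, jaw], ...]. A call has 1 to 5 rows; each row is the pose to reach, as a shift and turn from the pose commanded when the call began, along the tool's axes at that moment; what a row does not reach only later rows make up. A row lasts 1/8 s, in which the tool goes at most 62.5 mm and 10.7 degrees, less where a joint would pass 70% of its speed; a pose out of reach is approached as far as the arm can. A call with a gripper value outside its range is refused whole. The fingers move at their own pace and stop on an object; the grip force is fixed at half the most. Time passes only in rows, so rows that repeat a pose let the fingers close. It gives the time, the measured TCP pose, the force and the opening at its end, in the units of the state.
- state(): the state, without advancing time (a new reading comes with each control period).
- get_image(name): name is "scene" or "top" or "wrist"; returns the picture (420x560x3 uint8, blue, green, red); there is no depth.
- camera_model(name): a dict with "vfov" (degrees; the focal length in pixels is half the picture's height over the tangent of half this angle, whatever the lens; pixels are square), "cx", "cy" (the principal point, pixels), "world_from_camera" (4x4, takes a point from camera to world coordinates). Camera axes: x right, y down, z forward; pixel columns grow to the right and rows downward; lengths in mm; the calibration is good to about 2 mm. A picture is of the moment at which its call begins: read the wrist's pose just before it. camera_model takes no time and is no camera call; for the wrist camera it gives the pose at the moment of the call.
- sign_off(): hands the job in, once; it reports no verdict.
The state is a dict: "t": time; "joint_pos": joint angles; "qvel": joint speeds; "tau": joint torques, N m; "tcp_pos": TCP position; "orientation": TCP orientation; "contact_force": force on the tool from outside, world axes, zero at the start; "ft_torque": the same for the moment, N m; "grip_width": finger opening in mm.
Only numpy, scipy, OpenCV 4.12 (cv2) and the standard library are available. Lean on these libraries where they do the work, as an engineer would, in place of code of your own. Each camera call takes 0.05 s, during which the arm holds its last target. There are 200 camera calls.

## Working session

There is one attempt and no reset: what is moved stays moved. The work goes in short steps, Python scripts to look and compute and a tool call to move; the robot and the scene stay as the last step left them, time stands still between calls to the robot, and variables do not carry over. Pictures are saved under pics/ and viewed, about 8 in all and at most 12, crops included, and the job is handed in when it is done.

Besides the shell and the picture viewer there is one more tool, called after "Call:" as name([rows], argument=value, ...), one row to a line, values as JSON. step_arm: Moves the arm, as the interface text tells. Its arguments: {"type":"object","properties":{"commands":{"type":"array","items":{"type":"array","items":{"type":"number"}}}},"required":["commands"]}

```bash
mkdir -p pics
cat > h.py <<'E'
import numpy as np, cv2
from cell import state, get_image, camera_model
def ray(m,u,v):
    T=np.array(m["world_from_camera"]); f=210/np.tan(np.radians(m["vfov"]/2))
    d=T[:3,:3]@np.array([(u-m["cx"])/f,(v-m["cy"])/f,1]); return T[:3,3],d
def onz(m,u,v,z):
    o,d=ray(m,u,v); return (o+d*(z-o[2])/d[2]).round(1)
def proj(m,p):
    T=np.array(m["world_from_camera"]); f=210/np.tan(np.radians(m["vfov"]/2))
    c=T[:3,:3].T@(np.array(p)-T[:3,3]); return (f*c[:2]/c[2]+[m["cx"],m["cy"]]).round(1)
E
python3 - <<'E'
from h import *
import pickle
ims={}
for n in("scene","top"):
    im=get_image(n); ims[n]=(im,camera_model(n)); cv2.imwrite(f"pics/{n}0.png",im)
    m=camera_model(n); print(n,m["vfov"],m["cx"],m["cy"],np.array(m["world_from_camera"]).round(3).tolist())
pickle.dump(ims,open("ims0.pkl","wb"))
print(state())
E
```

```text
scene 46.96914320452688 284.41397873429304 211.77215394882205 [[0.625, 0.53, -0.573, 1285.405], [0.781, -0.413, 0.469, -542.327], [0.012, -0.741, -0.672, 928.163], [0.0, 0.0, 0.0, 1.0]]
top 48.86278203400849 281.82015394127535 213.4816466237124 [[-0.024, -0.999, 0.031, 493.424], [-1.0, 0.025, 0.019, 43.464], [-0.02, -0.031, -0.999, 1209.591], [0.0, 0.0, 0.0, 1.0]]
{'t': 0.1, 'joint_pos': array([ 6.60960486e+01,  2.02597094e+01,  9.36232560e+01, -2.13650438e-03,
        6.61891787e+01, -1.36006034e-01]), 'qvel': array([ 0.06155355, -0.05536034, -0.07172485, -0.01302758, -0.04178116,
        0.03137489]), 'tau': array([-4.31375574e-04, -6.06354833e+01, -3.42821252e+01, -7.92202809e-05,
        3.90063869e-03,  2.09001584e-06]), 'tcp_pos': array([251.70550787, 571.57021587, 197.53544886]), 'orientation': array([[ 4.03019253e-01,  9.15191375e-01, -4.79024593e-04],
       [ 9.15190634e-01, -4.03019536e-01, -1.16497153e-03],
       [-1.25922816e-03,  3.11071324e-05, -9.99999207e-01]]), 'contact_force': array([-0.1247643 ,  0.2165058 , -0.45646748]), 'ft_torque': array([-0.04243597,  0.0197893 ,  0.03364376]), 'grip_width': 85.57981353505693}
```

View pics/top0.png

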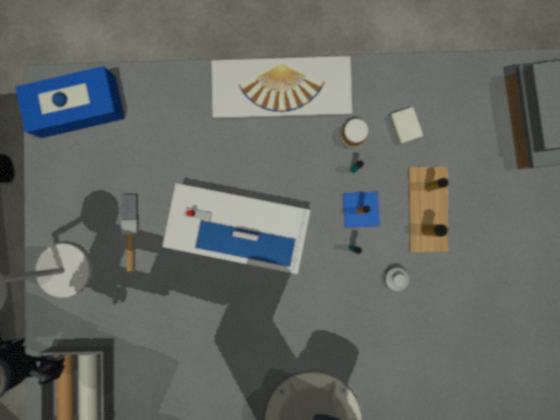

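View pics/scene0.png

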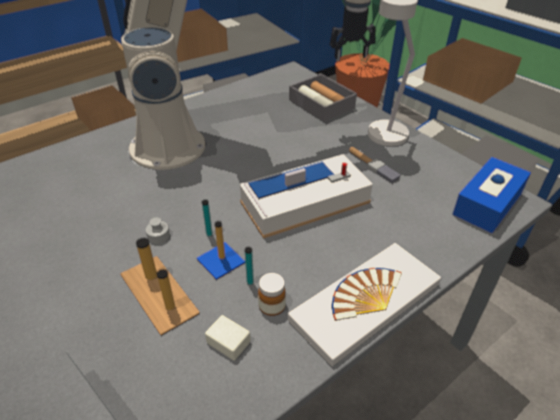

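The top view shows the block (white, about 237,228), the red knob (190,212), the shutter handle (245,236), the pad post (363,209), the board posts (440,183) and (440,230), and the jar, foam and weight.

Candidates for the post (top view): brass at (363,209) on the blue pad is the target. The turquoise look-alikes at (357,163) and (356,250) and the brass posts on the board at (440,183) and (440,230) are not. I'll measure these now and move the wrist camera closer.

Run:
```python
from h import *
import pickle
ims=pickle.load(open("ims0.pkl","rb")); im,m=ims["top"]
def comps(mask,off,lab,amin=8):
    n,l,s,c=cv2.connectedComponentsWithStats(mask.astype(np.uint8)); 
    for i in range(1,n):
        if s[i,4]>=amin: print(lab,c[i].round(1)+off,s[i].tolist())
b,g,r=[im[...,i].astype(int) for i in range(3)]
# block: white hull in ROI
mk=np.zeros(b.shape,np.uint8); mk[175:285,155:315]=1
w=((b>110)&(abs(b-r)<50)&(g>110)&(mk>0)).astype(np.uint8); bl=((b>r+50)&(b>70)).astype(np.uint8)
u=cv2.morphologyEx((w|(bl&mk)),cv2.MORPH_OPEN,np.ones((3,3)))
c=max(cv2.findContours(u,0,1)[0],key=cv2.contourArea); R=cv2.minAreaRect(c); print(R); bp=cv2.boxPoints(R)
for p in bp: print(p, onz(m,*p,70))
red=(r>110)&(g<60)&(b<60); comps(red,0,'red')
comps(bl,0,'blue',100)
for z in (70,77,79,103): print(z)
n,l,s,c=cv2.connectedComponentsWithStats(bl)
for i in range(1,n):
    if s[i,4]>500 and 180<c[i][0]<400:
        ct=cv2.findContours((l==i).astype(np.uint8),0,1)[0][0]; Rr=cv2.minAreaRect(ct)
        print(Rr,[onz(m,*p,77 if c[i][0]<300 else 8).tolist() for p in cv2.boxPoints(Rr)])
for u,v in((367,209),(444,183),(444,230)): print(onz(m,u,v,128))
print('knob',onz(m,190,212,116),'handle',onz(m,245,236,115))
W=camera_model("wrist"); s=state(); T=np.array(W["world_from_camera"]); 
print('cam in tool',(s["orientation"].T@(T[:3,3]-s["tcp_pos"])).round(1),(s["orientation"].T@T[:3,:3]).round(3).tolist(),W["vfov"])
```

```text
((236.6806640625, 228.03750610351562), (142.45985412597656, 67.0988540649414), 11.733084678649902)
[160.11667 246.40112] [455.1 368.   70. ]
[173.76141 180.70427] [617.1 331.3  70. ]
[313.24466 209.67389] [536.5 -12.7  70. ]
[299.5999  275.37073] [376.  25.  70.]
red [190.  212.9] [187, 211, 6, 5, 21]
blue [ 67.7 103.3] [16, 66, 107, 71, 4086]
blue [58.8 98.9] [53, 93, 13, 13, 122]
blue [360.9 209.3] [343, 192, 37, 36, 1113]
blue [244.9 243.9] [196, 221, 99, 45, 2317]
70
77
79
103
((361.0107727050781, 209.19384765625), (34.779701232910156, 34.83517074584961), 86.8201675415039) [[580.8, -93.2, 8.0], [583.5, -183.3, 8.0], [493.4, -185.5, 8.0], [490.5, -95.6, 8.0]]
((245.01925659179688, 243.09368896484375), (95.3228759765625, 27.253047943115234), 11.592175483703613) [[452.1, 278.5, 77.0], [517.3, 263.8, 77.0], [464.8, 35.5, 77.0], [400.0, 50.5, 77.0]]
[ 532.7 -135.1  128. ]
[ 588.9 -315.7  128. ]
[ 479.5 -311.9  128. ]
knob [536.6 282.2 116. ] handle [476.4 152.6 115. ]
cam in tool [   0.6  -73.8 -176.8] [[1.0, 0.001, 0.0], [-0.001, 0.957, 0.29], [0.0, -0.29, 0.957]] 63.06267066993692
```

Call:
step_arm([
  [0,0,0.18,-55,24,-10,1],
  [0,0,0.36,-110,48,-20,1],
  [0,0,0.54,-152,89,-30,1],
  [0,0,0.72,-186,136,-32,1],
  [0,0,0.9,-211,191,-32,1],
])

```text
t: 0.72
tcp_pos: [341.8, 300.3, 230.5]
orientation: [[0.969, 0.249, 0.0], [0.249, -0.969, 0.0], [0.001, -0.0, -1.0]]
contact_force: [1.4, 0.7, -0.8]
grip_width: 85.3
```

Call:
step_arm([
  [0,0,0.16,28,48,0,1],
  [0,0,0.32,56,97,0,1],
  [0,0,0.478,85,146,0,1],
  [0,0,0.478,113,194,0,1],
  [0,0,0.478,113,194,0,1],
])

```text
t: 1.35
tcp_pos: [502.1, 140.2, 229.8]
orientation: [[0.975, -0.224, 0.0], [-0.224, -0.975, -0.001], [0.0, 0.001, -1.0]]
contact_force: [-0.4, 0.1, 0.4]
grip_width: 85.1
```

Run:
```python
from h import *
import pickle
s=state();m=camera_model("wrist");im=get_image("wrist");cv2.imwrite("pics/w1.png",im);pickle.dump((im,m),open("w1.pkl","wb"))
print(s["tcp_pos"],s["joint_pos"])
for p in ((536.6,282.2,116),(476.4,152.6,115),(532.7,-135.1,128)): print(proj(m,p))
```

```text
[502.07152075 140.24726986 229.79231281] [ 1.54704245e+01  9.16212583e+00  1.04139543e+02 -4.26878006e-02
  6.66996891e+01  2.84334411e+01]
[2.812e+02 2.000e-01]
[246.8 181.4]
[364.4 429.8]
```

View pics/w1.png

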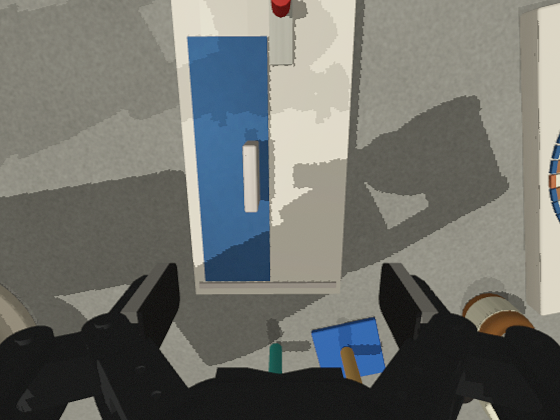

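Run:
```python
from h import *
import pickle
im,m=pickle.load(open("w1.pkl","rb")); f=lambda u,v,z:onz(m,u,v,z)
for n,u,v,z in [('sh LT',188,37,77),('sh RT',268,37,77),('sh RB',270,281,77),('sh LB',204,282,77),('blk BL',197,284,70),('blk BR',341,284,70),('blk R',358,0,70),('blk L',172,0,70),('h tl',243,145,115),('h tr',256,144,115),('h br',257,211,115),('h bl',245,212,115),('knob base',281,14,79),('knob top',281,0,116),('bolt bl',271,65,79),('bolt br',293,66,79)]: print(n,f(u,v,z))
```

```text
sh LT [453.  281.9  77. ]
sh RT [521.4 266.2  77. ]
sh RB [467.8  32.3  77. ]
sh LB [398.  47.  77.]
blk BL [387.2  42.8  70. ]
blk BR [542.5   7.3  70. ]
blk R [604.6 278.4  70. ]
blk L [446.8 314.5  70. ]
h tl [481.2 183.9 115. ]
h tr [492.1 182.2 115. ]
h br [478.6 124.2 115. ]
h bl [467.8 125.7 115. ]
knob base [536.4 280.9  79. ]
knob top [536.5 282.4 116. ]
bolt bl [518.7 243.2  79. ]
bolt br [537.6 238.1  79. ]
```

Call:
step_arm([
  [0,0,0,0,-45,0,1],
  [0,0,0,2,-90,10,1],
  [0,0,0,2,-90,20,1],
  [0,0,0,2,-90,20,1],
])

```text
t: 1.9
tcp_pos: [520.0, 230.2, 209.0]
orientation: [[0.976, -0.218, -0.003], [-0.218, -0.976, -0.001], [-0.002, 0.002, -1.0]]
contact_force: [0.8, 0.2, -0.5]
grip_width: 85.6
```

Run:
```python
from h import *
import pickle
s=state();m=camera_model("wrist");im=get_image("wrist");cv2.imwrite("pics/w2.png",im);pickle.dump((im,m),open("w2.pkl","wb"))
b,g,r=[im[...,i].astype(int) for i in range(3)]
red=((r>70)&(g<r*.45)&(b<r*.45)).astype(np.uint8)
n,l,st,c=cv2.connectedComponentsWithStats(red)
for i in range(1,n):
    if st[i,4]>50: print(st[i],c[i])
print(s["tcp_pos"],s["orientation"].round(4).tolist(),proj(m,(537,283,116)),proj(m,(537,283,79)),proj(m,(537+7.8,283-1.8,116)))
cv2.imwrite("pics/w2c.png",cv2.resize(im[60:260,180:380],None,fx=3,fy=3))
```

```text
[276 111  19  21 318] [284.77358491 121.35534591]
[520.00713081 230.20623984 209.00988505] [[0.9758, -0.2184, -0.0027], [-0.2184, -0.9759, -0.0014], [-0.0023, 0.0019, -1.0]] [285.5 125.7] [284.8 122.6] [295.9 125.8]
```

View pics/w2c.png

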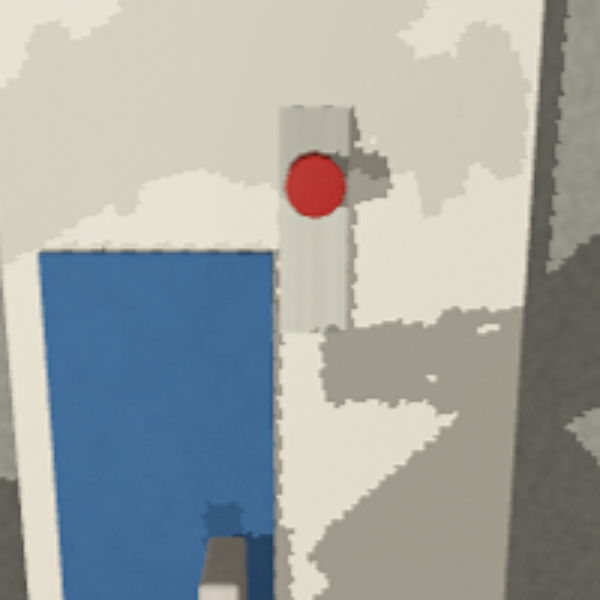

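Call:
step_arm([
  [0,0,0,4.6,-58,20,1],
  [0,0,0,4.6,-58,60,1],
  [0,0,0,4.6,-58,100,1],
  [0,0,0,4.6,-58,122,1],
  [0,0,0,4.6,-58,122,0],
])

```text
t: 2.58
tcp_pos: [537.8, 284.4, 87.1]
orientation: [[0.975, -0.221, -0.003], [-0.221, -0.975, -0.002], [-0.002, 0.002, -1.0]]
contact_force: [0.1, 0.4, 0.2]
grip_width: 69.8
```

Call:
step_arm([
  [0,0,0,0,0,0,-1],
  [0,0,0,0,0,0,-1],
  [0,0,0,0,0,0,-1],
  [0,0,0,0,0,0,-1],
  [0,0,0,0,0,0,-1],
])

```text
t: 3.2
tcp_pos: [539.1, 285.8, 88.3]
orientation: [[0.975, -0.22, 0.0], [-0.22, -0.975, 0.0], [0.0, -0.0, -1.0]]
contact_force: [-1.0, 0.3, -0.2]
grip_width: -0.1
```

Run:
```python
from h import *
s=state();m=camera_model("wrist");im=get_image("wrist");cv2.imwrite("pics/w3.png",im)
print(s["tcp_pos"],s["grip_width"],proj(m,(537.2,285.9,116)), proj(m,s["tcp_pos"]))
cv2.imwrite("pics/s3.png",np.vstack([cv2.resize(im,None,fx=.7,fy=.7),cv2.resize(get_image("scene")[110:230,220:420],(392,235))]))
```

```text
[539.1397615  285.83357554  88.33102149] -0.12013106657216026 [274.4 262.5] [278.5 239.4]
```

View pics/s3.png

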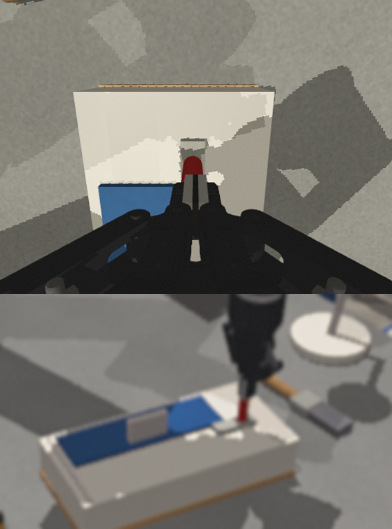

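Run:
```python
from h import *
import pickle
im=cv2.imread("pics/w3.png"); m=camera_model("wrist"); s=state()
def red(im):
    b,g,r=[im[...,i].astype(int) for i in range(3)]
    k=((r>70)&(g<r*.45)&(b<r*.45)).astype(np.uint8); n,l,st,c=cv2.connectedComponentsWithStats(k); i=1+np.argmax(st[1:,4]); return st[i].tolist(),c[i]
st,c=red(im); print(st,c)
for z in (103,116): print('now knob',z,onz(m,c[0],st[1]+st[2]/2,z),'far edge',onz(m,c[0],st[1],z))
im2,m2=pickle.load(open("w2.pkl","rb")); st,c=red(im2); print('before',st,onz(m2,*c,116), onz(m2,c[0],st[1],116))
for y in(-11,0,11):
  for z in(0,-28,-54): print(y,z,proj(m,s["tcp_pos"]+s["orientation"]@[0,y,z]))
cv2.imwrite("pics/w3c.png",cv2.resize(im[200:420,180:380],None,fx=2.7,fy=2.7))
```

```text
[259, 223, 31, 37, 662] [274.05135952 238.05740181]
now knob 103 [538.4 292.8 103. ] far edge [540.3 301.  103. ]
now knob 116 [539.8 298.1 116. ] far edge [541.5 305.6 116. ]
before [276, 111, 19, 21, 318] [537.1 286.3 116. ] [538.8 293.8 116. ]
-11 0 [278.5 220.8]
-11 -28 [278.5 241. ]
-11 -54 [278.4 266.8]
0 0 [278.5 239.4]
0 -28 [278.4 262.2]
0 -54 [278.4 291.2]
11 0 [278.5 257.4]
11 -28 [278.4 282.7]
11 -54 [278.3 314.6]
```

View pics/w3c.png

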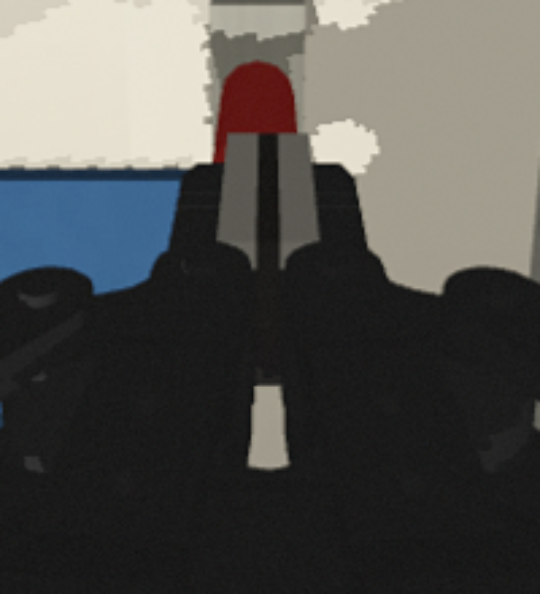

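The wrist crop shows the fingers shut above the knob: the tips are at about row 250 of the full image, with the untouched red knob below them. The scene crop agrees. So the real fingertips sit about 35 mm above the reported TCP. I'll touch the knob's top (z = 116) with the shut fingers to measure this offset.

Call:
step_arm([
  [0,0,0,0,0,1.5,-1],
  [0,0,0,0,0,3,-1],
  [0,0,0,0,0,3,-1],
])

```text
t: 3.68
tcp_pos: [539.0, 285.7, 84.9]
orientation: [[0.975, -0.22, -0.0], [-0.22, -0.975, -0.0], [-0.0, 0.0, -1.0]]
contact_force: [0.0, -0.5, 0.8]
grip_width: 0.4
```

Call:
step_arm([
  [0,0,0,0,0,1,-1],
  [0,0,0,0,0,2,-1],
  [0,0,0,0,0,2,-1],
])

```text
t: 4.05
tcp_pos: [539.1, 285.7, 83.1]
orientation: [[0.975, -0.22, -0.0], [-0.22, -0.975, -0.0], [-0.0, 0.0, -1.0]]
contact_force: [-0.4, 0.7, 0.1]
grip_width: -0.0
```

Call:
step_arm([
  [0,0,0,0,0,1,-1],
  [0,0,0,0,0,2,-1],
  [0,0,0,0,0,2,-1],
])

```text
t: 4.42
tcp_pos: [539.5, 286.3, 82.8]
orientation: [[0.975, -0.22, 0.001], [-0.22, -0.975, 0.001], [0.001, -0.001, -1.0]]
contact_force: [-4.5, 0.2, 14.0]
grip_width: 0.0
```

Call:
step_arm([
  [0,0,0,0,0,-8,-1],
  [0,0,0,-1,0,-8,0.3],
  [0,0,0,-1,0,-8,0.3],
  [0,0,0,-1,0,-8,0.3],
  [0,0,0,-1,0,-8,0.3],
])

```text
t: 5.05
tcp_pos: [538.0, 285.9, 88.9]
orientation: [[0.975, -0.22, -0.0], [-0.22, -0.975, -0.0], [-0.0, 0.0, -1.0]]
contact_force: [-0.3, 0.7, -0.1]
grip_width: 55.4
```

Call:
step_arm([
  [0,0,0,0,0,17,0.3],
  [0,0,0,0,0,34,0.3],
  [0,0,0,0,0,34,-1],
  [0,0,0,0,0,34,-1],
  [0,0,0,0,0,34,-1],
])

```text
t: 5.68
tcp_pos: [537.1, 286.2, 55.3]
orientation: [[0.975, -0.221, -0.002], [-0.221, -0.975, 0.0], [-0.002, 0.0, -1.0]]
contact_force: [-4.8, 2.2, -0.6]
grip_width: 14.0
```

Call:
step_arm([
  [0,0,0,0,0,0,-1],
  [0,0,0,0,0,0,-1],
])

```text
t: 5.92
tcp_pos: [537.1, 286.2, 55.3]
orientation: [[0.975, -0.22, -0.002], [-0.22, -0.975, 0.0], [-0.002, 0.0, -1.0]]
contact_force: [-4.9, 1.4, -0.8]
grip_width: 14.0
```

Call:
step_arm([
  [0,0,0,0,-10,0,-1],
  [0,0,0,0,-20,0,-1],
  [0,0,0,0,-30,0,-1],
  [0,0,0,0,-37,0,-1],
  [0,0,0,0,-37,0,-1],
])

```text
t: 6.55
tcp_pos: [545.3, 322.7, 55.3]
orientation: [[0.975, -0.22, -0.002], [-0.22, -0.975, 0.0], [-0.002, 0.0, -1.0]]
contact_force: [-3.9, 2.5, 0.5]
grip_width: 14.0
```

Call:
step_arm([
  [0,0,0,0,-1,0,-1],
  [0,0,0,0,-2,0,-1],
  [0,0,0,0,-2,0,-1],
])

```text
t: 6.92
tcp_pos: [545.4, 323.3, 55.3]
orientation: [[0.975, -0.22, -0.002], [-0.22, -0.975, -0.002], [-0.002, 0.002, -1.0]]
contact_force: [-5.8, -2.9, 2.2]
grip_width: 14.0
```

Call:
step_arm([
  [0,0,0,0,0,0,0.3],
  [0,0,0,0,0,0,0.3],
  [0,0,0,0,0,-25,0.3],
  [0,0,0,0,0,-50,0.3],
  [0,0,0,-6,45,-55,0.3],
])

```text
t: 7.55
tcp_pos: [533.7, 283.8, 112.6]
orientation: [[0.976, -0.218, 0.006], [-0.218, -0.976, 0.003], [0.005, -0.004, -1.0]]
contact_force: [0.9, -1.1, 0.3]
grip_width: 55.5
```

Call:
step_arm([
  [0,0,0,-7,45,0,0.5],
  [0,0,0,-14,90,0,0.5],
  [0,0,0,-20,110,0,0.5],
  [0,0,0,-20,110,0,0.5],
])

```text
t: 8.05
tcp_pos: [487.3, 178.1, 110.6]
orientation: [[0.975, -0.222, 0.001], [-0.222, -0.975, 0.0], [0.001, -0.001, -1.0]]
contact_force: [1.5, -0.1, -1.3]
grip_width: 64.1
```

Run:
```python
from h import *
import pickle
s=state();m=camera_model("wrist");im=get_image("wrist");cv2.imwrite("pics/w4.png",im);pickle.dump((im,m),open("w4.pkl","wb"))
print(s["tcp_pos"],proj(m,(479.9,154,115)))
v=np.hstack([cv2.resize(im,(400,300)),cv2.resize(get_image("scene")[110:260,220:420],(400,300))])
cv2.imwrite("pics/v4.png",v)
```

```text
[487.33435797 178.06857629 110.61718868] [275.1 283.5]
```

View pics/v4.png

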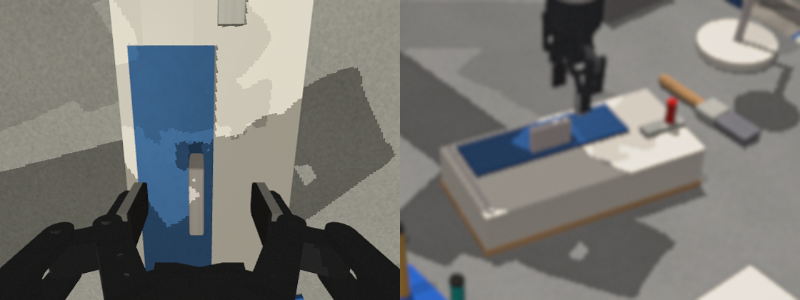

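Call:
step_arm([
  [0,0,0,-2,25,5,0.5],
  [0,0,0,-2,25,35,0.5],
  [0,0,0,-2,25,56,0.5],
  [0,0,0,-2,25,56,0.5],
  [0,0,0,-2,25,56,-1],
])

```text
t: 8.78
tcp_pos: [480.7, 155.4, 54.7]
orientation: [[0.976, -0.22, 0.001], [-0.22, -0.976, 0.0], [0.001, -0.001, -1.0]]
contact_force: [-0.4, -0.4, 0.2]
grip_width: 47.0
```

Call:
step_arm([
  [0,0,0,0,0,0,-1],
  [0,0,0,0,0,0,-1],
  [0,0,0,0,0,0,-1],
  [0,0,0,0,0,0,-1],
])

```text
t: 9.28
tcp_pos: [480.4, 154.9, 55.0]
orientation: [[0.975, -0.22, 0.001], [-0.22, -0.975, 0.001], [0.001, -0.001, -1.0]]
contact_force: [-1.2, 0.5, 6.8]
grip_width: 11.3
```

Call:
step_arm([
  [0,0,0,13,0,0,-1],
  [0,0,0,27,0,0,-1],
  [0,0,0,41,0,0,-1],
  [0,0,0,53,0,0,-1],
  [0,0,0,60,0,0,-1],
])

```text
t: 9.9
tcp_pos: [537.4, 141.9, 54.8]
orientation: [[0.975, -0.221, -0.003], [-0.221, -0.975, 0.001], [-0.003, -0.0, -1.0]]
contact_force: [-23.7, 15.3, 27.1]
grip_width: 11.1
```

Call:
step_arm([
  [0,0,0,1,0,0,-1],
  [0,0,0,2,0,0,-1],
  [0,0,0,2,0,0,-1],
])

```text
t: 10.28
tcp_pos: [537.3, 142.0, 54.9]
orientation: [[0.975, -0.221, -0.005], [-0.221, -0.975, 0.001], [-0.005, -0.0, -1.0]]
contact_force: [-14.9, 7.4, 16.4]
grip_width: 11.0
```

Call:
step_arm([
  [0,0,0,0,0,0,0.7],
  [0,0,0,0,0,0,0.7],
  [0,0,0,0,0,-30,0.7],
  [0,0,0,0,0,-85,0.7],
  [0,0,0,-20,0,-135,1],
])

```text
t: 10.9
tcp_pos: [521.8, 145.1, 190.9]
orientation: [[0.975, -0.221, 0.001], [-0.221, -0.975, 0.0], [0.001, -0.0, -1.0]]
contact_force: [0.0, -0.4, -0.2]
grip_width: 85.2
```

Call:
step_arm([
  [0,0,0,-20,20,-30,1],
  [0,0,0,-20,20,-30,1],
  [0,0,0,-20,20,-30,1],
])

```text
t: 11.28
tcp_pos: [497.1, 130.2, 218.6]
orientation: [[0.975, -0.221, 0.0], [-0.221, -0.975, 0.0], [0.0, -0.0, -1.0]]
contact_force: [0.3, 0.6, 0.0]
grip_width: 85.4
```

Run:
```python
from h import *
import pickle
s=state();m=camera_model("wrist");im=get_image("wrist");cv2.imwrite("pics/w5.png",im);pickle.dump((im,m),open("w5.pkl","wb"))
print(s["tcp_pos"],s["orientation"].round(3).tolist())
a=-.2253;R=np.array([[np.cos(a),-np.sin(a)],[np.sin(a),np.cos(a)]])
for y in(-120,-60,0,60): p=R@[-35,y]+[500.9,178.3]; print(y,p.round(1),proj(m,[*p,70]))
print(proj(m,(532,-135,128)))
```

```text
[497.09464223 130.223948   218.6346217 ] [[0.975, -0.221, 0.0], [-0.221, -0.975, 0.0], [0.0, -0.0, -1.0]]
-120 [440.   69.2] [237.7 248. ]
-60 [453.4 127.6] [235.8 191.9]
0 [466.8 186.1] [233.7 129.7]
60 [480.2 244.6] [231.4  60.3]
[368.8 432.2]
```

View pics/w5.png

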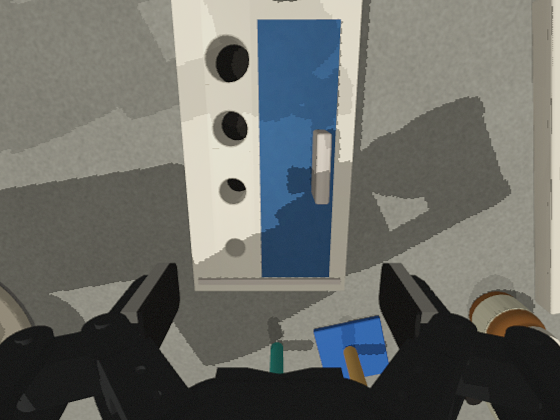

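Call:
step_arm([
  [0,0,0,18,56,0,1],
  [0,0,0,36,112,0,1],
  [0,0,0,54,170,0,1],
  [0,0,0,72,227,10,1],
  [0,0,0,90,284,30,1],
])

```text
t: 11.95
tcp_pos: [522.7, -168.2, 188.2]
orientation: [[0.975, -0.22, 0.0], [-0.22, -0.975, 0.0], [0.0, -0.0, -1.0]]
contact_force: [1.2, 0.9, -0.1]
grip_width: 85.4
```

Call:
step_arm([
  [0,0,0,10,30,5,1],
  [0,0,0,10,30,5,1],
  [0,0,0,10,30,5,1],
])

```text
t: 12.32
tcp_pos: [525.0, -196.9, 183.3]
orientation: [[0.975, -0.221, -0.002], [-0.221, -0.975, 0.001], [-0.002, -0.001, -1.0]]
contact_force: [0.2, 1.6, -0.2]
grip_width: 85.9
```

Run:
```python
from h import *
import pickle
s=state();m=camera_model("wrist");im=get_image("wrist");cv2.imwrite("pics/w6.png",im);pickle.dump((im,m),open("w6.pkl","wb"))
print(s["tcp_pos"],s["orientation"].round(3).tolist(),proj(m,(532.7,-135,128)))
im5,m5=pickle.load(open("w5.pkl","rb"))
for u,v in((235.5,247),(233,190.5),(230.5,128)): print(onz(m5,u,v,70))
```

```text
[ 524.96915274 -196.90390747  183.25973513] [[0.975, -0.221, -0.002], [-0.221, -0.975, 0.001], [-0.002, -0.001, -1.0]] [269.5 119.5]
[438.1  70.8  70. ]
[451.1 129.6  70. ]
[464.3 188.3  70. ]
```

View pics/w6.png

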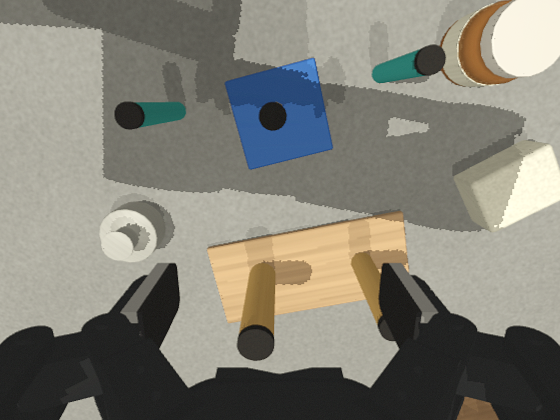

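Run:
```python
from h import *
import pickle
im,m=pickle.load(open("w6.pkl","rb")); k=(im.max(2)<50).astype(np.uint8)
n,l,st,c=cv2.connectedComponentsWithStats(k)
for i in range(1,n):
    if 200<st[i,4]<3000:
        (e,ax,_)=cv2.fitEllipse(max(cv2.findContours((l==i).astype(np.uint8),0,1)[0],key=len)); u,v=e
        p=onz(m,u,v,128); h=np.sqrt(st[i,4]/np.pi)
        print(st[i].tolist(),np.round(e,1),p,'dia',np.linalg.norm(onz(m,u+h,v,128)-onz(m,u-h,v,128)).round(1))
```

```text
[115, 102, 29, 27, 635] [129.2 115. ] [ 443.3 -112.   128. ] dia 18.7
[260, 102, 26, 28, 586] [272.4 115.7] [ 535.1 -133.   128. ] dia 17.9
```

Call:
step_arm([
  [0,0,0,-2,-40,0,0.6],
  [0,0,0,-4.3,-64.5,20,0.4],
  [0,0,0,-4.3,-64.5,40,0.3],
  [0,0,0,-4.3,-64.5,80,0.3],
  [0,0,0,-4.3,-64.5,115,0.3],
])

```text
t: 13.0
tcp_pos: [535.4, -132.1, 68.7]
orientation: [[0.976, -0.218, 0.001], [-0.218, -0.976, -0.0], [0.001, -0.0, -1.0]]
contact_force: [-0.1, 0.2, -0.2]
grip_width: 55.3
```

Call:
step_arm([
  [0,0,0,0,0,22,0.3],
  [0,0,0,0,0,22,0.3],
  [0,0,0,0,0,22,-0.3],
  [0,0,0,0,0,22,-1],
  [0,0,0,0,0,22,-1],
])

```text
t: 13.62
tcp_pos: [535.7, -133.7, 48.7]
orientation: [[0.975, -0.22, 0.001], [-0.22, -0.975, -0.0], [0.001, -0.0, -1.0]]
contact_force: [-0.8, 1.5, 5.3]
grip_width: 16.4
```

Call:
step_arm([
  [0,0,0,0,0,0,-1],
  [0,0,0,0,0,0,-1],
])

```text
t: 13.88
tcp_pos: [535.7, -133.7, 48.7]
orientation: [[0.975, -0.22, 0.001], [-0.22, -0.975, -0.0], [0.001, -0.0, -1.0]]
contact_force: [-1.7, 1.4, 6.5]
grip_width: 16.3
```

Call:
step_arm([
  [0,0,0,0,0,-30,-1],
  [0,0,0,0,0,-70,-1],
  [0,0,0,-10,-15,-95,-1],
  [0,0,0,-40,-50,-95,-1],
  [0,0,0,-75,-95,-95,-1],
])

```text
t: 14.5
tcp_pos: [483.1, -24.0, 143.5]
orientation: [[0.975, -0.222, 0.003], [-0.222, -0.975, -0.0], [0.002, -0.0, -1.0]]
contact_force: [0.7, 0.6, -1.3]
grip_width: 16.7
```

Call:
step_arm([
  [0,0,0,-35,-42,0,-1],
  [0,0,0,-64,-82,0,-1],
  [0,0,0,-64,-82,0,-1],
  [0,0,0,-64,-82,0,-1],
])

```text
t: 15.0
tcp_pos: [439.1, 69.5, 142.9]
orientation: [[0.976, -0.219, 0.001], [-0.219, -0.976, -0.0], [0.001, -0.0, -1.0]]
contact_force: [-0.0, -0.4, -0.9]
grip_width: 16.4
```

Run:
```python
from h import *
s=state();m=camera_model("wrist");im=get_image("wrist");cv2.imwrite("pics/w7.png",im)
sc=get_image("scene");t=get_image("top");cv2.imwrite("pics/s7.png",sc)
print(s["tcp_pos"],s["joint_pos"].round(1),s["grip_width"],proj(camera_model("scene"),(438.5,70.5,70)))
v=np.hstack([cv2.resize(im,(500,375)),cv2.resize(sc[130:250,220:316],(300,375))])
cv2.imwrite("pics/v7.png",v)
```

```text
[439.13410725  69.5135492  142.94319908] [  8.8   8.  118.1  -0.   53.9  21.5] 16.359637205906992 [262.4 188.2]
```

View pics/v7.png

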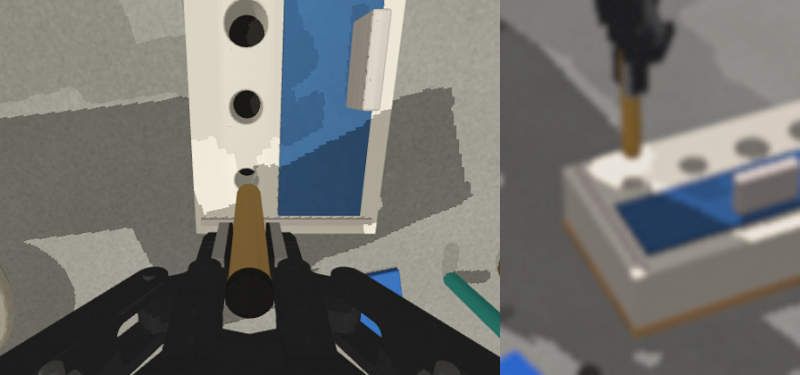

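Run:
```python
from h import *
im=cv2.imread("pics/w7.png");m=camera_model("wrist");s=state();t=s["tcp_pos"]
z=t[2]-40.7
print('well from px',onz(m,275.5,200,70),'top',onz(m,279,328,z+120),'foot near',onz(m,279.5,208,z))
R=s["orientation"];print('TCP foot proj',proj(m,[t[0],t[1],z]),proj(m,[*(t[:2]+R[:2,1]*-9),z]),'well exp',proj(m,[438.1,70.8,70]))
cv2.imwrite("pics/w7c.png",cv2.resize(im[150:370,200:360],None,fx=2.7,fy=2.7))
```

```text
well from px [437.4  70.9  70. ] top [439.7  70.  221.8] foot near [441.1  73.9 101.8]
TCP foot proj [278.5 215.8] [278.5 202.9] well exp [276.5 200. ]
```

View pics/w7c.png

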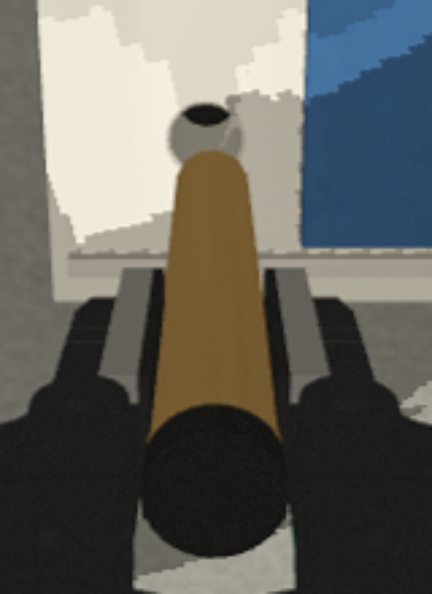

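Call:
step_arm([
  [0,0,0,-1.5,0,8,-1],
  [0,0,0,-1.5,0,18,-1],
  [0,0,0,-1.5,0,28,-1],
  [0,0,0,-1.5,0,33,-1],
  [0,0,0,-1.5,0,36,-1],
])

```text
t: 15.78
tcp_pos: [437.0, 69.9, 105.8]
orientation: [[0.975, -0.22, -0.001], [-0.22, -0.975, -0.0], [-0.001, 0.0, -1.0]]
contact_force: [-0.4, 0.5, -0.6]
grip_width: 16.7
```

Call:
step_arm([
  [0,0,0,0,0,2,-1],
  [0,0,0,0,0,4,-1],
  [0,0,0,0,0,4,-1],
])

```text
t: 16.15
tcp_pos: [437.2, 69.9, 102.4]
orientation: [[0.975, -0.22, 0.0], [-0.22, -0.975, 0.0], [0.0, -0.0, -1.0]]
contact_force: [-0.3, -0.8, -1.3]
grip_width: 16.4
```

Call:
step_arm([
  [0,0,0,0,0,6,-1],
  [0,0,0,0,0,12,-1],
  [0,0,0,0,0,18,-1],
  [0,0,0,0,0,24,-1],
  [0,0,0,0,0,30,-1],
])

```text
t: 16.77
tcp_pos: [437.1, 69.9, 71.9]
orientation: [[0.975, -0.22, -0.0], [-0.22, -0.975, -0.0], [-0.0, 0.0, -1.0]]
contact_force: [0.2, -0.1, -1.1]
grip_width: 16.9
```

Call:
step_arm([
  [0,0,0,0,0,4,-1],
  [0,0,0,0,0,8,-1],
  [0,0,0,0,0,10,-1],
  [0,0,0,0,0,10,-1],
])

```text
t: 17.27
tcp_pos: [437.1, 69.9, 62.3]
orientation: [[0.975, -0.22, -0.0], [-0.22, -0.975, -0.0], [-0.0, 0.0, -1.0]]
contact_force: [0.2, 0.9, -0.5]
grip_width: 17.0
```

Call:
step_arm([
  [0,0,0,0,0,1,-1],
  [0,0,0,0,0,1.5,-1],
  [0,0,0,0,0,1.5,0],
  [0,0,0,0,0,1.5,0.3],
  [0,0,0,0,0,1.5,0.3],
])

```text
t: 17.9
tcp_pos: [437.2, 69.9, 61.0]
orientation: [[0.975, -0.22, 0.0], [-0.22, -0.975, 0.0], [0.0, -0.0, -1.0]]
contact_force: [1.2, 0.3, 0.5]
grip_width: 55.4
```

Call:
step_arm([
  [0,0,0,0,0,-20,0.3],
  [0,0,0,0,0,-60,0.3],
  [0,0,0,0,0,-110,0.3],
  [0,0,0,0,0,-150,0.3],
  [0,0,0,0,0,-150,0.3],
])

```text
t: 18.52
tcp_pos: [439.2, 70.2, 213.9]
orientation: [[0.975, -0.22, 0.006], [-0.22, -0.975, 0.001], [0.006, -0.002, -1.0]]
contact_force: [0.2, 0.2, -0.1]
grip_width: 55.6
```

Call:
step_arm([
  [0,0,0,0,50,0,0.3],
  [0,0,0,0,80,0,0.3],
  [0,0,0,0,80,0,0.3],
])

```text
t: 18.9
tcp_pos: [418.4, -9.4, 209.8]
orientation: [[0.975, -0.223, -0.002], [-0.223, -0.975, -0.0], [-0.002, 0.001, -1.0]]
contact_force: [-0.0, -0.0, -0.8]
grip_width: 55.2
```

Run:
```python
from h import *
s=state();m=camera_model("wrist");im=get_image("wrist");sc=get_image("scene");t=get_image("top")
print(s["tcp_pos"],s["contact_force"],'exp top',proj(m,(437.5,70,140)),'if 5 high',proj(m,(437.5,70,145)))
k=(im.max(2)<50).astype(np.uint8);n,l,st,c=cv2.connectedComponentsWithStats(k)
for i in range(1,n):
    if 150<st[i,4]<3000: print(st[i].tolist(),c[i].round(1),onz(m,*c[i],140),np.linalg.norm(onz(m,c[i][0]+np.sqrt(st[i,4]/np.pi),c[i][1],140)-onz(m,*c[i],140))*2)
cv2.imwrite("pics/v8.png",np.hstack([cv2.resize(im,(400,300)),cv2.resize(sc[120:330,110:390],(400,300))]))
```

```text
[418.36912061  -9.41679089 209.76521113] [-2.78895427e-03 -2.22529719e-05 -7.54796970e-01] exp top [280.3  88.7] if 5 high [280.3  88.5]
[268, 12, 25, 19, 357] [279.5  21.1] [446.1 110.6 140. ] 13.926952286842859
[267, 76, 26, 27, 533] [279.5  88.7] [437.   70.2 140. ] 17.853851125177425
[549, 252, 11, 21, 157] [554.9 261.5] [ 621.1 -104.8  140. ] 11.258774356030058
[318, 287, 20, 22, 283] [326.9 297.2] [439.1 -96.7 140. ] 15.575621977949965
```

View pics/v8.png

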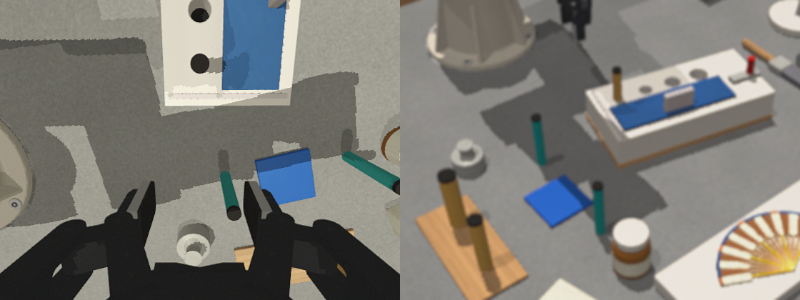

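The post is upright in its well, with its top at about z = 140 as expected. The shutter is open, the bolt is back, the board posts and bystanders look undisturbed, and the gripper is clear.

```bash
python3 -c "
from cell import sign_off;print(sign_off())"
```

```text
the job is handed in; nothing more can be done
None
```

I drew the bolt back about 38 mm to its stop, slid the shutter about 58 mm to its stop, and stood the pad's post in the 18 mm well. The job was handed in at about 19 s; sign-off gave no verdict.

**Last checks:**
- **Post:** the pad post measured 17.9 mm across, so it is the 18 mm post. Its top is at (437.0, 70.2), within about 1.5 mm of the measured well centre. The foot met no resistance all the way to the bottom. The top looks 17.9 mm wide when taken at z = 140, the height of a seated post.
- **Rest of the scene:** by eye in the last scene view, the shutter is open, the bolt is back, and the two board posts, the look-alikes and the bystanders still stand where they were. I did not measure these again. The gripper is clear and reads no contact force.

**What disagreed:**
- **Fingertip height:** the real fingertips sat about 33 mm above the reported TCP, so my first grasp closed in the air above the knob. I found the offset by touching the knob's top with the shut fingers, and allowed for it in every later grasp.
- **Grip width:** the gripper read 1 to 2 mm less than the true size on the knob, the handle and the post.

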